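Hang the camera head on the spring balancer of the optical table

ROBOT

A 6-joint arm with a two-finger parallel gripper is mounted at the origin on the work surface. World frame = base frame: x ahead of the robot, y to its left, z up, the work surface at z = 0. Lengths are in m, angles in rad, forces in N, time in s.
With the tool pointing down it reaches from about 0.35 to 0.975 m from the base axis. Payload 4.9 kg.
Tool frame: the origin (TCP) lies midway between the tips of the shut fingers; the grasp point (between the pads) lies 19 mm behind it (ctrl.tcp_to_grasp is the distance from the TCP to the grasp point, in m); z points along the fingers, y is the line along which they close (so a half turn about z gives the same grasp; the last joint's range is limited). The gripper opens to 85 mm and grips with 20 to 120 N. Pads are 22 mm wide; open, the fingers measure 114 mm over their backs; the gripper's body (76 mm by 85 mm) begins 54 mm behind the grasp point. The pads swing forward as they close: fully open they stand 13 mm farther back than shut.
Start: joints at [-1.363, 0.053, 1.613, -0, 1.476, -0.119], TCP at [0.201, -0.592, 0.231] pointing down, gripper open.
Joint ranges: [-3.01, 3.01], [-1.01, 2.22], [0.06, 2.58], [-1.02, 4.17], [0.09, 2.62], [-3.14, 3.14]. Speed limits (rad/s): [2.57, 2.57, 3.14, 3.14, 3.14, 3.14].

INTERFACE

Orientations are given as a rotation vector (axis times angle).
In Python, from station import ctrl gives the robot as it stands.
- The arm moves only by the shell command python3 jog.py 'ROWS' [FORCE]. ROWS is rows parted by semicolons, their numbers by spaces, 1 to 20 of them, each of 7 numbers: the finger opening in m, then dx, dy, dz in m, then a rotation vector rx, ry, rz in rad; each row is the pose to reach, as a shift and turn from the pose commanded when the command began, along the tool's axes at that moment; what a row does not reach only later rows make up. A row lasts 1/12 s, in which the tool goes at most 0.0417 m and 0.125 rad, less where a joint would pass 70% of its speed; a pose out of reach is approached as far as the arm can. The fingers move at their own pace and stop on an object; FORCE is the grip in N (left out, the last holds). Time passes only in rows, so rows that do not move let the fingers close. It prints the time, the measured TCP pose, the force, the opening and the grip force at its end.
- ctrl.get_obs(): the state, without advancing time (a new reading comes with each control period).
- ctrl.get_image(name): name is "side" or "top" or "wrist"; returns the picture (384x512x3 uint8, red, green, blue); there is no depth.
- ctrl.camera_params(name): a dict with "fx", "fy", "cx", "cy" (pixels), "T" (4x4, takes a point from camera to world coordinates); the wrist camera has in their place "tool_from_camera" (4x4, takes a point from camera to tool coordinates, whose origin is the TCP and whose axes are the flange's). Camera axes: x right, y down, z forward; pixel columns grow to the right and rows downward; lengths in m; the calibration is good to about 2 mm. The wrist camera is an equidistant fisheye: a pixel r from the principal point sees the ray r / f radians off the axis. A picture is of the moment at which its call begins: read the wrist's pose just before it. camera_params takes no time and is no camera call.
- ctrl.finish_job(): hands the job in; it is judged then, once.
The state is a dict: "t": time; "q": joint angles; "dq": joint speeds; "effort": joint torques, N m; "tool_pos": TCP position; "tool_rot": TCP orientation; "contact_force": force on the tool from outside, world axes, zero at the start; "wrist_torque": the same for the moment, N m; "opening": finger opening in m; "grip_force": force on a finger pad.
Only numpy, scipy, OpenCV 4.12 (cv2) and the standard library are available. Lean on these libraries where they do the work, as an engineer would, in place of code of your own. Each camera call takes 0.05 s, during which the arm holds its last target. There are 200 camera calls.

TASK

Hang the camera head, the box-shaped one with the lens barrel, on the spring balancer: take the balancer's arm by its black knob, pull the hook down beside the camera where it stands, slide it along its rail until the hook is under the camera's bail, then let it up and let go so that the balancer carries the camera hanging still. Leave the round lamp head standing where it is.

Things in the scene. Friction and masses are not known exactly. Their poses are not given: they have to be found in the camera images.
- knob (a point): Grip point on the balancer arm's upright black knob, 25 mm thick, 24 mm below to 18 mm above it. z up; x level along the arm to two guide rods 170 mm away (430 mm tall); y along the rail (yaw within 0.12). Knob and hook move together, never turning: 480 mm along y (1 N friction) and 140 mm down from 310 mm above the table, spring pulling up 7-11 N plus 40 N per m/s; it lifts a head to the top.
- hook (a point): Hook's seat: centre of a hooked bail bar. Always 115 mm straight below knob, same axes; 195 mm above the table when up. Bent from 8 mm steel in the y-z plane: shank at y -22 mm, shallow V under the seat (underside 13 mm below it), upturned tip at y +24 mm (outside +28, top 17 mm above the seat). Mouth 36 mm, opens up and to +y: it goes under a bail moving to +y.
- camera_head: Black box 70 x 50 x 60 mm tall with lens barrel 38 mm thick, 30 mm long on its -x side; 0.24-0.36 kg, loose, within 5 mm of the hook's line, x within 0.15 rad of the rig's. Origin: centre of underside, z up. Bail of 8 mm steel on top: straight bar along x, its centre 125 mm above the origin, posts at x -31 and +31 mm; opening below it 54 mm wide, 61 mm high.
- lamp_head: The other head, to leave standing: round black drum 62 mm in diameter, 60 mm tall, with the same bail at the same height. Origin: centre of its underside, z up. It stands under the same rail line, to either side of the camera head, at least 140 mm from it centre to centre. Everything else under the hook's line is less than 20 mm tall.

How it is judged:
By the outcome, as a careful person would: the job done as asked, in the order asked, and still so for the second after the job is handed in, with the robot touching nothing.
It also fails if it takes over 48 s, if anything falls off the work surface, if the arm or the gripper's body presses on something with over 40 N, if the wrist force passes 120 N, or if a joint passes its speed limit or range.

## Working session

There is one attempt and no reset: what is moved stays moved. The work goes in short steps, Python scripts to look and compute and a shell command to move; the robot and the scene stay as the last step left them, time stands still between calls to the robot, and variables do not carry over. Pictures are saved under pics/ and viewed, at most 10 in all, crops included, and the job is handed in when it is done.

```bash
ls; mkdir -p pics
python3 - <<'E'
from station import ctrl
import cv2,numpy as np
np.set_printoptions(precision=4,suppress=True)
a=[ctrl.get_image(n) for n in("side","top")]
for n,i in zip(("side","top"),a):
    cv2.imwrite(f"pics/{n}0.png",i[:,:,::-1]); p=ctrl.camera_params(n); print(n,p)
o=ctrl.get_obs();print(o['t'],o['tool_pos'],o['tool_rot'],ctrl.tcp_to_grasp)
E
```

```text
jog.py
pics
station.py
side {'fx': 481.9565115301917, 'fy': 481.9565115301917, 'cx': 256.5105966663886, 'cy': 197.072200861295, 'T': array([[ 0.9778, -0.1495,  0.1465,  0.4395],
       [-0.209 , -0.6551,  0.7261, -0.6493],
       [-0.0125, -0.7406, -0.6718,  0.807 ],
       [ 0.    ,  0.    ,  0.    ,  1.    ]])}
top {'fx': 456.7274462336182, 'fy': 456.7274462336182, 'cx': 247.89709701188295, 'cy': 194.21411724106412, 'T': array([[ 0.0174, -0.9846,  0.1742,  0.449 ],
       [-0.9996, -0.0206, -0.0168,  0.017 ],
       [ 0.0201, -0.1739, -0.9846,  0.8836],
       [ 0.    ,  0.    ,  0.    ,  1.    ]])}
0.1 [ 0.2005 -0.5914  0.2302] [-3.0979 -0.5107  0.0001] 0.0187
```

View pics/side0.png

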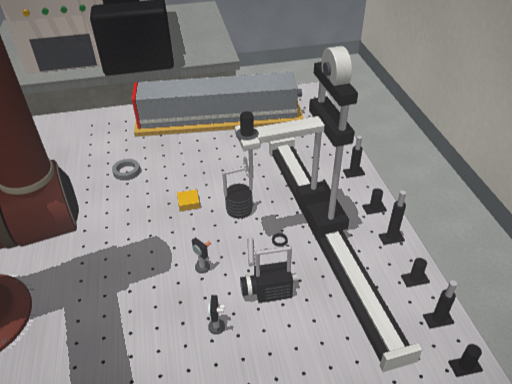

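View pics/top0.png

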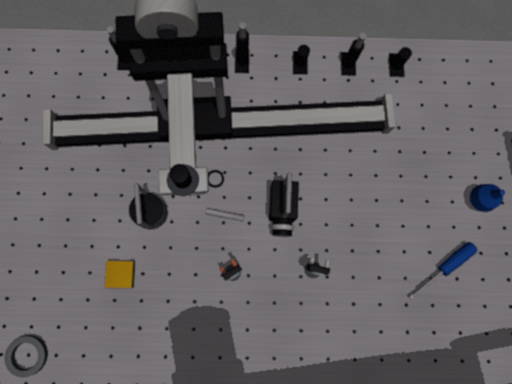

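Side: knob near (247,122), lamp (239,200), camera head (273,282) with its bail bar near (275,248). Top: knob (180,176), camera (284,200), lamp (150,208). The hook has to pass to the camera's -y side (right in the top view). I'll zoom in for exact pixels.

Run:
```python
import cv2,numpy as np
s=cv2.imread("pics/side0.png");t=cv2.imread("pics/top0.png")
a=cv2.resize(s[100:310,200:310],None,fx=5/1.8,fy=5/1.8,interpolation=cv2.INTER_CUBIC)
b=cv2.resize(t[150:250,120:310],None,fx=2.5,fy=2.5,interpolation=cv2.INTER_CUBIC)
b=cv2.convertScaleAbs(b,alpha=1.6,beta=20)
h=max(a.shape[0],b.shape[0]);p=lambda i:cv2.copyMakeBorder(i,0,h-i.shape[0],0,5,cv2.BORDER_CONSTANT)
c=np.hstack([p(a),p(b)]);print(a.shape,b.shape,c.shape);cv2.imwrite("pics/z.png",c)
```

```text
(583, 306, 3) (250, 475, 3) (583, 791, 3)
```

View pics/z.png

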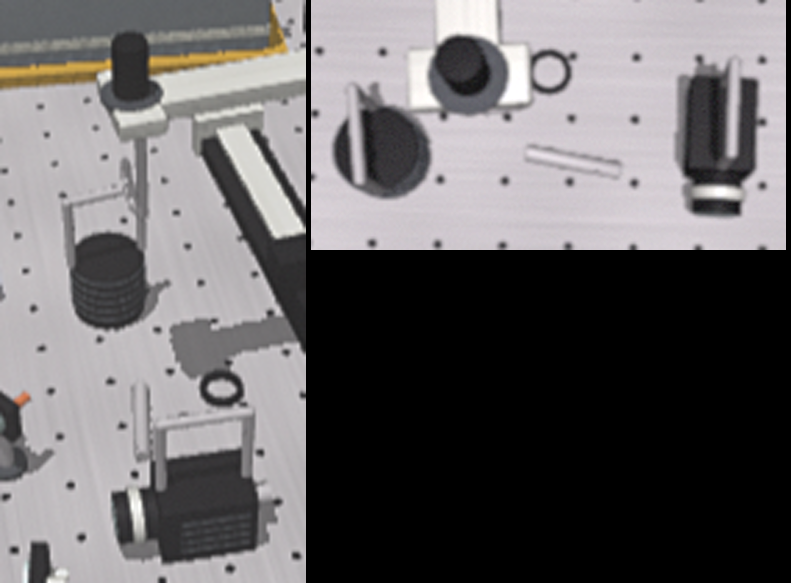

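Crop: knob top centre in side ≈(246.8,114.4), in top ≈(178.5,173.3); camera bail bar in side (257.6,252.6)–(289.3,247.6), in top (288.4,212.8)–(289.6,174). The loose grey rod lies flat on the table between the heads.

```bash
cat > h.py <<'E'
from station import ctrl
import numpy as np
from scipy.spatial.transform import Rotation as R
np.set_printoptions(precision=4,suppress=True)
def ray(n,uv,tool=None):
    p=ctrl.camera_params(n)
    x=np.array([(uv[0]-p['cx'])/p['fx'],(uv[1]-p['cy'])/p['fy']])
    if n=='wrist':
        r=np.hypot(*x); d=np.r_[x/max(r,1e-9)*np.sin(r),np.cos(r)]
        T=np.eye(4);T[:3,:3]=R.from_rotvec(tool[1]).as_matrix();T[:3,3]=tool[0];T=T@p['tool_from_camera']
    else: d=np.r_[x,1];T=p['T']
    d=T[:3,:3]@d
    return T[:3,3],d/np.linalg.norm(d)
def tri(*rays):
    A=sum(np.eye(3)-np.outer(d,d) for o,d in rays);b=sum((np.eye(3)-np.outer(d,d))@o for o,d in rays)
    x=np.linalg.solve(A,b);return x,[round(float(np.linalg.norm(np.cross(x-o,d))),4) for o,d in rays]
def plane(r,z): o,d=r;return o+d*(z-o[2])/d[2]
E
python3 - <<'E'
from h import *
for n,s,t,z in(("knobtop",(246.8,114.4),(178.5,173.3),.328),("bailL",(257.6,252.6),(288.4,212.8),.125),("bailR",(289.3,247.6),(289.6,174),.125),("bailC",(273.4,250.1),(289,193.4),.125),("lampbailC",((100/2.778)+200,100+194/2.778),(120+46/2.5,150+135/2.5),.125)):
    a,b=ray("side",s),ray("top",t);print(n,tri(a,b),plane(a,z),plane(b,z))
o=ctrl.get_obs();print(R.from_rotvec(o['tool_rot']).as_matrix())
E
```

```text
knobtop (array([0.5732, 0.0943, 0.3262]), [0.0009, 0.0009]) [0.5737 0.0919 0.328 ] [0.5719 0.0941 0.328 ]
bailL (array([ 0.5554, -0.0645,  0.1257]), [0.0025, 0.0025]) [ 0.558  -0.0638  0.125 ] [ 0.553  -0.0645  0.125 ]
bailR (array([ 0.6189, -0.0662,  0.1268]), [0.0004, 0.0004]) [ 0.619  -0.0647  0.125 ] [ 0.6197 -0.0664  0.125 ]
bailC (array([ 0.5869, -0.0654,  0.1262]), [0.001, 0.001]) [ 0.5883 -0.0642  0.125 ] [ 0.5861 -0.0654  0.125 ]
lampbailC (array([0.5625, 0.1868, 0.1253]), [0.0002, 0.0002]) [0.5624 0.1871 0.125 ] [0.5628 0.1869 0.125 ]
[[ 0.9471  0.321  -0.0003]
 [ 0.321  -0.9471  0.0018]
 [ 0.0003 -0.0018 -1.    ]]
```

Run:
```python
from h import *
import cv2
g=cv2.imread("pics/top0.png",0)
for lo,hi in((60,155),(235,380)):
    roi=g[100:145,lo:hi]; m=((roi>cv2.threshold(roi,0,255,cv2.THRESH_OTSU)[0])).astype(np.uint8)
    # restrict to the strip bounded by black edges: central bright run
    pts=[]
    for c in range(0,hi-lo,3):
        n,l,s,ce=cv2.connectedComponentsWithStats(m[:,c:c+1]); 
        k=[ce[i][1] for i in range(1,n) if 10<s[i,4]<28 and s[i,1]>0 and s[i,1]+s[i,3]<45]
        if k: pts.append((lo+c,100+k[0]))
    if len(pts)>5:
        vx,vy,x,y=cv2.fitLine(np.float32(pts),cv2.DIST_HUBER,0,.01,.01).ravel()
        P=[plane(ray("top",(u,y+(u-x)*vy/vx)),.03) for u in(lo,hi)]
        d=P[0]-P[1];print(len(pts),P,"yaw",np.arctan2(-d[0],d[1]))
o=ctrl.get_obs();M=R.from_rotvec(o['tool_rot']).as_matrix()
print(M.T@(np.r_[.573,.094,.37]-o['tool_pos']))
```

```text
32 [array([0.7226, 0.3676, 0.03  ]), array([0.7362, 0.1854, 0.03  ])] yaw 0.07431674321485217
49 [array([0.7477, 0.0302, 0.03  ]), array([ 0.769 , -0.2553,  0.03  ])] yaw 0.07466130253993467
[ 0.5728 -0.5298 -0.1387]
```

```bash
r="0.085 0.573 -0.53 -0.139 0 0 0.2525"; python3 jog.py '0.085 0 0 -0.04 0 0 0; 0.085 0.02 -0.02 -0.08 0 0 0.1; 0.085 0.573 -0.53 -0.139 0 0 0.2525; 0.085 0.573 -0.53 -0.139 0 0 0.2525; 0.085 0.573 -0.53 -0.139 0 0 0.2525; 0.085 0.573 -0.53 -0.139 0 0 0.2525; 0.085 0.573 -0.53 -0.139 0 0 0.2525; 0.085 0.573 -0.53 -0.139 0 0 0.2525; 0.085 0.573 -0.53 -0.139 0 0 0.2525; 0.085 0.573 -0.53 -0.139 0 0 0.2525; 0.085 0.573 -0.53 -0.139 0 0 0.2525; 0.085 0.573 -0.53 -0.139 0 0 0.2525; 0.085 0.573 -0.53 -0.139 0 0 0.2525; 0.085 0.573 -0.53 -0.139 0 0 0.2525; 0.085 0.573 -0.53 -0.139 0 0 0.2525; 0.085 0.573 -0.53 -0.139 0 0 0.2525; 0.085 0.573 -0.53 -0.139 0 0 0.2525; 0.085 0.573 -0.53 -0.139 0 0 0.2525; 0.085 0.573 -0.53 -0.139 0 0 0.2525; 0.085 0.573 -0.53 -0.139 0 0 0.2525'; python3 jog.py '0.085 0 0 0 0 0 0; 0.085 0 0 0 0 0 0; 0.085 0 0 0 0 0 0; 0.085 0 0 0 0 0 0'
python3 - <<'E'
from h import *
import cv2
o=ctrl.get_obs();cv2.imwrite("pics/w1.png",ctrl.get_image("wrist")[:,:,::-1]);print(o['t'],o['tool_pos'],o['tool_rot'])
M=R.from_rotvec(o['tool_rot']).as_matrix();print(M, M.T@(np.r_[.573,.094,.293]-o['tool_pos']))
E
```

```text
t: 1.77
tool_pos: [0.5691, 0.0881, 0.3691]
tool_rot: [3.139, 0.117, -0.001]
contact_force: [0.3, -0.6, 0.3]
opening: 0.0847
grip_force: 0.0
t: 2.1
tool_pos: [0.5684, 0.0849, 0.3692]
tool_rot: [3.139, 0.115, -0.001]
contact_force: [0.3, -0.5, 0.4]
opening: 0.0848
grip_force: 0.0
2.1 [0.5684 0.0849 0.3692] [ 3.1392  0.1147 -0.0009]
[[ 0.9973  0.073  -0.0005]
 [ 0.073  -0.9973 -0.0003]
 [-0.0006  0.0002 -1.    ]] [ 0.0053 -0.0087  0.0762]
```

View pics/w1.png

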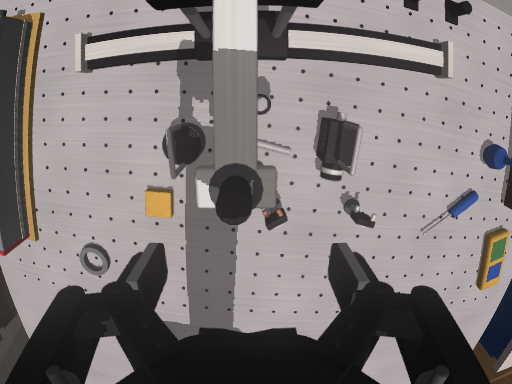

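Wrist: knob at about (235,205), between but left of the finger centreline (~248); the camera head is at (338,145), its bail bar at about (357,147).

Run:
```python
from h import *
import cv2
t=(np.r_[.5684,.0849,.3692],np.r_[3.1392,.1147,-.0009])
for uv in((235,208),(235,200),(235,215)): print(plane(ray("wrist",uv,t),.328))
a=ray("wrist",(235,208),t);print(tri(a,ray("side",(246.8,114.4)),ray("top",(178.5,173.3))))
print("bail",plane(ray("wrist",(357,147),t),.125))
i=cv2.imread("pics/w1.png")
c=cv2.resize(i[150:240,190:290],None,fx=4,fy=4,interpolation=cv2.INTER_CUBIC);d=cv2.resize(i[100:190,300:390],None,fx=4,fy=4,interpolation=cv2.INTER_CUBIC)
cv2.imwrite("pics/w1z.png",cv2.convertScaleAbs(np.hstack([c,d]),alpha=1.6,beta=25))
```

```text
[0.5721 0.0935 0.328 ]
[0.5778 0.0938 0.328 ]
[0.567  0.0932 0.328 ]
(array([0.5726, 0.0937, 0.3273]), [0.0008, 0.0014, 0.0008])
bail [ 0.5925 -0.065   0.125 ]
```

View pics/w1z.png

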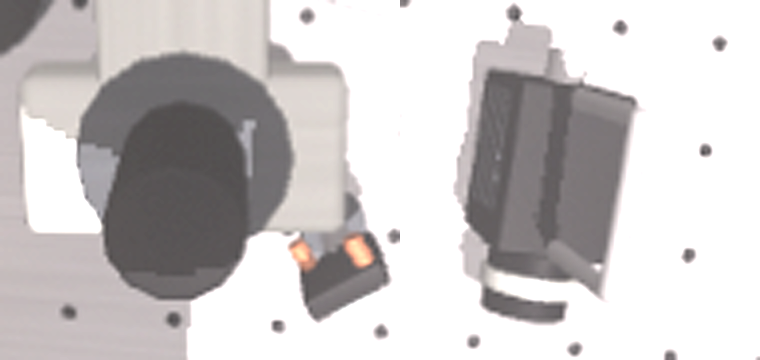

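Knob top agrees across three views (0.5725, 0.094, z 0.327). The bail bar is at y≈-0.065. Descend and grip.

```bash
python3 jog.py '0.085 0.005 -0.009 0 0 0 0; 0.085 0.005 -0.009 0.03 0 0 0; 0.085 0.005 -0.009 0.06 0 0 0; 0.085 0.005 -0.009 0.076 0 0 0; 0.085 0.005 -0.009 0.076 0 0 0; 0.085 0.005 -0.009 0.076 0 0 0'; python3 jog.py '0.015 0 0 0 0 0 0; 0.015 0 0 0 0 0 0; 0.015 0 0 0 0 0 0; 0.015 0 0 0 0 0 0; 0.015 0 0 0 0 0 0; 0.015 0 0 0 0 0 0; 0.015 0 0 0 0 0 0; 0.015 0 0 0 0 0 0; 0.015 0 0 0 0 0 0; 0.015 0 0 0 0 0 0' 80
```

```text
t: 2.65
tool_pos: [0.5726, 0.0949, 0.2928]
tool_rot: [-3.139, -0.115, 0.003]
contact_force: [-0.6, 0.5, 0.6]
opening: 0.085
grip_force: 0.0
t: 3.48
tool_pos: [0.5734, 0.0951, 0.2948]
tool_rot: [3.139, 0.117, 0.003]
contact_force: [-0.5, -0.5, 6.2]
opening: 0.0233
grip_force: 78.2
```

```bash
python3 jog.py '0.015 0 0.01 0 0 0 0; 0.015 0 0.03 0 0 0 0; 0.015 0 0.055 0 0 0 0; 0.015 0 0.08 0 0 0 0; 0.015 0 0.105 0 0 0 0; 0.015 0 0.13 0 0 0 0; 0.015 0 0.155 0 0 0 0; 0.015 0 0.18 0 0 0 0; 0.015 0 0.2 0 0 0 0; 0.015 0 0.21 0 0 0 0; 0.015 0 0.215 0 0 0 0; 0.015 0 0.215 0 0 0 0; 0.015 0 0.215 0 0 0 0'
python3 - <<'E'
from h import *
import cv2
o=ctrl.get_obs();a=ctrl.get_image("side");print(o['tool_pos'],o['contact_force'])
b=cv2.resize(a[60:340,180:400],None,fx=2.14,fy=2.14,interpolation=cv2.INTER_CUBIC);cv2.imwrite("pics/s2.png",b[:,:,::-1])
E
```

```text
t: 4.57
tool_pos: [0.5893, -0.1203, 0.2948]
tool_rot: [3.138, 0.115, 0.002]
contact_force: [-0.8, -1.4, 5.3]
opening: 0.0233
grip_force: 79.2
[ 0.5893 -0.1203  0.2948] [-0.7581 -1.4339  5.2788]
```

View pics/s2.png

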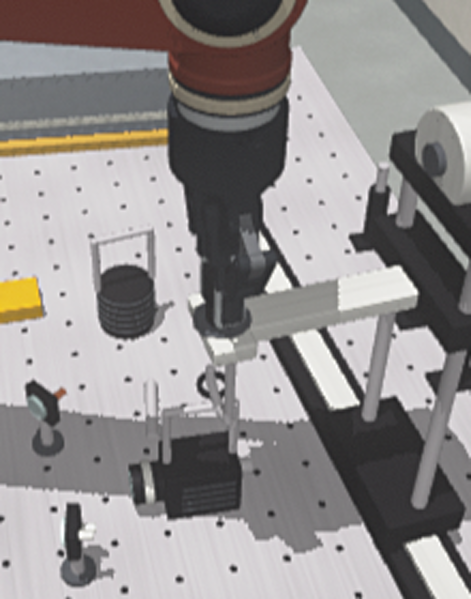

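The balancer followed; the camera and lamp stand undisturbed (camera body at (205,475), hook shank at ~(230,390) in the crop). Pull down.

```bash
python3 jog.py '0.015 0 0 0.006 0 0 0; 0.015 0 0 0.018 0 0 0; 0.015 0 0 0.032 0 0 0; 0.015 0 0 0.047 0 0 0; 0.015 0 0 0.062 0 0 0; 0.015 0 0 0.077 0 0 0; 0.015 0 0 0.091 0 0 0; 0.015 0 0 0.101 0 0 0; 0.015 0 0 0.1065 0 0 0; 0.015 0 0 0.1065 0 0 0; 0.015 0 0 0.1065 0 0 0'
python3 - <<'E'
from h import *
import cv2
o=ctrl.get_obs();a=ctrl.get_image("side");print(o['tool_pos'],o['contact_force'])
b=cv2.resize(a[160:340,200:400],None,fx=3,fy=3,interpolation=cv2.INTER_CUBIC);cv2.imwrite("pics/s3.png",b[:,:,::-1])
E
```

```text
t: 5.53
tool_pos: [0.5893, -0.1199, 0.1888]
tool_rot: [3.138, 0.116, 0.001]
contact_force: [-4.0, -0.4, 9.9]
opening: 0.0232
grip_force: 79.6
[ 0.5893 -0.1199  0.1888] [-4.0256 -0.3943  9.8817]
```

View pics/s3.png

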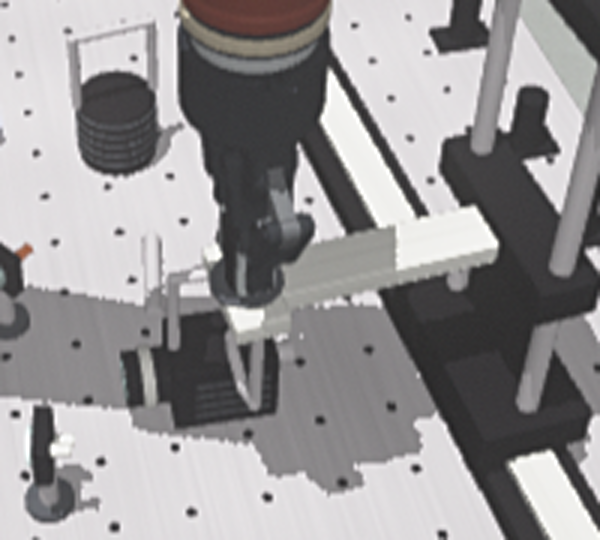

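Hook is down on the near side of the camera: V bottom ≈(252,405), tip ≈(232,338) in the crop. Check its height by ray, then work out the slide.

Run:
```python
from h import *
yv=np.r_[-.0745,.997,0];k=np.r_[.5893,-.1199,0];xv=np.r_[.997,.0745,0]
for n,p in(("V",(252,405)),("tip",(232,338))):
    o,d=ray("side",(200+p[0]/3,160+p[1]/3)); s=((k-o)@xv)/(d@xv);q=o+s*d;print(n,q,"rig y rel knob",(q-k)@yv)
print("bail rel knob", (np.r_[.587,-.065,0]-k)@yv,(np.r_[.587,-.065,0]-k)@xv)
for uv in((257.6,252.6),(289.3,247.6)):print(plane(ray("side",uv),.125))
t=(np.r_[.5684,.0849,.3692],np.r_[3.1392,.1147,-.0009])
for uv in((358.5,126),(351,174.5)):print("w",plane(ray("wrist",uv,t),.125))
```

```text
V [ 0.5907 -0.1385  0.0835] rig y rel knob -0.018689560368300946
tip [ 0.5877 -0.0988  0.1003] rig y rel knob 0.021157696079785234
bail rel knob 0.054906650000000015 0.001796949999999921
[ 0.558  -0.0638  0.125 ]
[ 0.619  -0.0647  0.125 ]
w [ 0.6216 -0.063   0.125 ]
w [ 0.5527 -0.0625  0.125 ]
```

```bash
python3 jog.py '0.015 0 -0.005 0 0 0 0; 0.015 0 -0.014 0 0 0 0; 0.015 0 -0.024 0 0 0 0; 0.015 0 -0.034 0 0 0 0; 0.015 0 -0.043 0 0 0 0; 0.015 0 -0.05 0 0 0 0; 0.015 0 -0.055 0 0 0 0; 0.015 0 -0.055 0 0 0 0; 0.015 0 -0.055 0 0 0 0'
python3 - <<'E'
from h import *
import cv2
o=ctrl.get_obs();a=ctrl.get_image("side");print(o['tool_pos'],o['contact_force'])
b=cv2.resize(a[200:320,210:330],None,fx=4.5,fy=4.5,interpolation=cv2.INTER_CUBIC);cv2.imwrite("pics/s4.png",cv2.convertScaleAbs(b[:,:,::-1],alpha=1.4,beta=15))
E
```

```text
t: 6.33
tool_pos: [0.5852, -0.0641, 0.1892]
tool_rot: [3.139, 0.118, 0.001]
contact_force: [-4.4, 0.5, 10.3]
opening: 0.0232
grip_force: 79.7
[ 0.5852 -0.0641  0.1892] [-4.3602  0.5473 10.346 ]
```

View pics/s4.png

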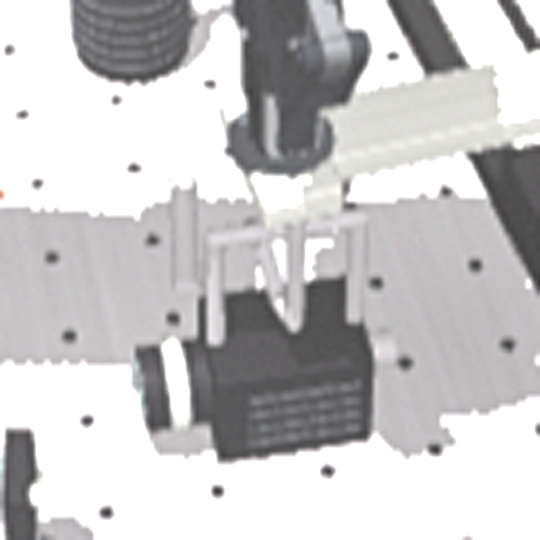

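The hook passes under the bail: shank at (295,280) in front of the bar, V below the bar at (290,325), tip behind it. Camera untouched. Let it up slowly.

```bash
python3 jog.py '0.015 0 0 -0.005 0 0 0; 0.015 0 0 -0.012 0 0 0; 0.015 0 0 -0.019 0 0 0; 0.015 0 0 -0.025 0 0 0; 0.015 0 0 -0.029 0 0 0; 0.015 0 0 -0.032 0 0 0; 0.015 0 0 -0.035 0 0 0; 0.015 0 0 -0.038 0 0 0; 0.015 0 0 -0.041 0 0 0; 0.015 0 0 -0.044 0 0 0; 0.015 0 0 -0.047 0 0 0; 0.015 0 0 -0.05 0 0 0'
python3 jog.py '0.015 0 0 0 0 0 0; 0.015 0 0 -0.003 0 0 0; 0.015 0 0 -0.007 0 0 0; 0.015 0 0 -0.012 0 0 0; 0.015 0 0 -0.017 0 0 0; 0.015 0 0 -0.022 0 0 0; 0.015 0 0 -0.027 0 0 0; 0.015 0 0 -0.032 0 0 0; 0.015 0 0 -0.037 0 0 0; 0.015 0 0 -0.042 0 0 0; 0.015 0 0 -0.046 0 0 0; 0.015 0 0 -0.05 0 0 0; 0.015 0 0 -0.053 0 0 0; 0.015 0 0 -0.055 0 0 0; 0.015 0 0 -0.055 0 0 0; 0.015 0 0 -0.055 0 0 0; 0.015 0 0 -0.055 0 0 0; 0.015 0 0 -0.055 0 0 0'
python3 - <<'E'
from h import *
import cv2
o=ctrl.get_obs();a=ctrl.get_image("side");print(o['tool_pos'],o['contact_force'])
b=cv2.resize(a[100:340,200:400],None,fx=2.4,fy=2.4,interpolation=cv2.INTER_CUBIC);cv2.imwrite("pics/s5.png",cv2.convertScaleAbs(b[:,:,::-1],alpha=1.3,beta=15))
E
```

```text
t: 7.38
tool_pos: [0.5851, -0.0643, 0.2375]
tool_rot: [3.139, 0.117, 0.001]
contact_force: [-1.1, -0.7, 5.0]
opening: 0.0231
grip_force: 79.1
t: 8.88
tool_pos: [0.5851, -0.0644, 0.2926]
tool_rot: [3.139, 0.117, 0.001]
contact_force: [1.3, 0.5, 5.9]
opening: 0.0232
grip_force: 78.9
[ 0.5851 -0.0644  0.2926] [1.3357 0.5152 5.8846]
```

View pics/s5.png

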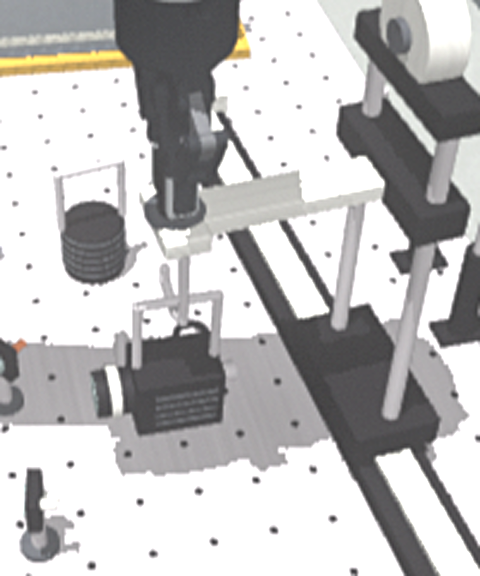

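Camera appears lifted (bar now ≈(274,225) full-frame vs (273,250) before) and the upward pull dropped by ~4-5 N. I'll check the projection of the expected bar numerically.

Run:
```python
from h import *
import cv2
def proj(n,P):
    p=ctrl.camera_params(n);q=np.linalg.inv(p['T'])@np.r_[P,1];return np.r_[p['fx']*q[0]/q[2]+p['cx'],p['fy']*q[1]/q[2]+p['cy']]
print("bar on seat .193",proj("side",[.587,-.0645,.193]),"on table",proj("side",[.587,-.064,.125]))
k=np.r_[.5851,-.0644,.193];yv=np.r_[-.0745,.997,0];
for n,dy,dz in(("shank",-.022,.02),("V",0,-.013),("tip",.024,.017)):print(n,((proj("side",k+dy*yv+[0,0,dz])-[200,100])*2.4).round())
for z in(.06,.125,.16,.193):print(z,((proj("side",[.587,-.064,z])-[200,100])*2.4).round())
o,d=ray("side",(200+178/2.4,100+300/2.4))
# bar centre assuming x=.587
q=o+d*(.587-o[0])/d[0];print("ray bar z for y",[(z,plane((o,d),z)) for z in(.125,.16,.18,.193)])
```

```text
bar on seat .193 [273.171  224.8838] on table [272.7215 250.121 ]
shank [183. 301.]
V [173. 312.]
tip [164. 262.]
0.06 [174. 413.]
0.125 [175. 360.]
0.16 [175. 330.]
0.193 [175. 299.]
ray bar z for y [(0.125, array([ 0.6052, -0.0005,  0.125 ])), (0.16, array([ 0.5967, -0.0338,  0.16  ])), (0.18, array([ 0.5918, -0.0528,  0.18  ])), (0.193, array([ 0.5887, -0.0652,  0.193 ]))]
```

The bar sits exactly on the seat (predicted (273,225)). Settle, let go, withdraw upward.

```bash
python3 jog.py '0.015 0 0 -0.001 0 0 0; 0.015 0 0 -0.002 0 0 0; 0.015 0 0 -0.002 0 0 0; 0.015 0 0 -0.002 0 0 0; 0.015 0 0 -0.002 0 0 0; 0.015 0 0 -0.002 0 0 0; 0.015 0 0 -0.002 0 0 0; 0.015 0 0 -0.002 0 0 0; 0.015 0 0 -0.002 0 0 0; 0.015 0 0 -0.002 0 0 0; 0.015 0 0 -0.002 0 0 0; 0.015 0 0 -0.002 0 0 0' 20
python3 jog.py '0.03 0 0 0 0 0 0; 0.04 0 0 0 0 0 0; 0.06 0 0 0 0 0 0; 0.085 0 0 0 0 0 0; 0.085 0 0 0 0 0 0; 0.085 0 0 0 0 0 0; 0.085 0 0 0 0 0 0; 0.085 0 0 0 0 0 0; 0.085 0 0 0 0 0 0; 0.085 0 0 0 0 0 0'
python3 jog.py '0.085 0 0 -0.01 0 0 0; 0.085 0 0 -0.03 0 0 0; 0.085 0 0 -0.06 0 0 0; 0.085 0 0 -0.09 0 0 0; 0.085 0 0 -0.11 0 0 0; 0.085 -0.04 0 -0.12 0 0 0; 0.085 -0.08 0 -0.12 0 0 0; 0.085 -0.12 0 -0.12 0 0 0; 0.085 -0.15 0 -0.12 0 0 0; 0.085 -0.15 0 -0.12 0 0 0; 0.085 -0.15 0 -0.12 0 0 0; 0.085 -0.15 0 -0.12 0 0 0; 0.085 -0.15 0 -0.12 0 0 0; 0.085 -0.15 0 -0.12 0 0 0; 0.085 -0.15 0 -0.12 0 0 0; 0.085 -0.15 0 -0.12 0 0 0; 0.085 -0.15 0 -0.12 0 0 0; 0.085 -0.15 0 -0.12 0 0 0'
python3 - <<'E'
from h import *
import cv2
f=[]
for i in range(10): f.append(ctrl.get_image("side").astype(int)[150:310,230:320])
print([int((abs(x-f[0]).max(2)>30).sum()) for x in f[1:]], ctrl.get_obs()['contact_force'])
b=cv2.resize(ctrl.get_image("side")[100:340,200:400],None,fx=2.4,fy=2.4,interpolation=cv2.INTER_CUBIC);cv2.imwrite("pics/s6.png",cv2.convertScaleAbs(b[:,:,::-1],alpha=1.3,beta=15))
E
```

```text
t: 9.93
tool_pos: [0.5851, -0.0644, 0.2944]
tool_rot: [3.139, 0.117, 0.001]
contact_force: [2.5, 0.8, 5.3]
opening: 0.0231
grip_force: 78.9
t: 10.77
tool_pos: [0.5849, -0.0643, 0.2941]
tool_rot: [3.139, 0.117, 0.0]
contact_force: [0.6, 0.5, 0.1]
opening: 0.0851
grip_force: 0.0
t: 12.27
tool_pos: [0.4355, -0.0755, 0.4139]
tool_rot: [-3.139, -0.117, 0.001]
contact_force: [0.1, 0.0, -0.7]
opening: 0.085
grip_force: 0.0
[3, 4, 5, 5, 8, 16, 22, 24, 23] [-0.1247 -0.3314 -0.37  ]
```

View pics/s6.png

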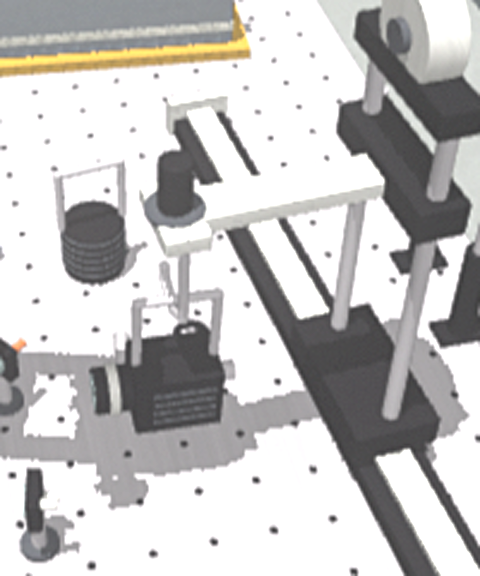

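The camera hangs on the hook (bar at ≈(178,298)), the knob is free, and the lamp is in its place. A slight swing remains, so I'll wait for it to die.

```bash
cat > sw.py <<'E'
from h import *
f=[]
for i in range(24): f.append(ctrl.get_image("side").astype(int)[150:310,230:320])
print([int((abs(x-f[0]).max(2)>30).sum()) for x in f[1:]], ctrl.get_obs()['t'])
E
python3 sw.py
for i in 1 2 3 4 5; do python3 jog.py '0.085 0 0 0 0 0 0; 0.085 0 0 0 0 0 0; 0.085 0 0 0 0 0 0; 0.085 0 0 0 0 0 0; 0.085 0 0 0 0 0 0; 0.085 0 0 0 0 0 0; 0.085 0 0 0 0 0 0; 0.085 0 0 0 0 0 0; 0.085 0 0 0 0 0 0; 0.085 0 0 0 0 0 0; 0.085 0 0 0 0 0 0; 0.085 0 0 0 0 0 0; 0.085 0 0 0 0 0 0; 0.085 0 0 0 0 0 0; 0.085 0 0 0 0 0 0; 0.085 0 0 0 0 0 0; 0.085 0 0 0 0 0 0; 0.085 0 0 0 0 0 0; 0.085 0 0 0 0 0 0; 0.085 0 0 0 0 0 0' >/dev/null; done; python3 sw.py
```

```text
[2, 3, 3, 3, 2, 0, 0, 2, 4, 4, 3, 0, 0, 2, 2, 2, 2, 2, 0, 2, 2, 3, 2] 14.0167
[0, 0, 0, 0, 0, 0, 0, 0, 0, 0, 0, 0, 0, 0, 0, 0, 0, 0, 0, 0, 0, 0, 0] 23.55
```

Still. Handing in.

```bash
python3 -c "
from station import ctrl
print(ctrl.finish_job())"
```

```text
the job is handed in; nothing more can be done
None
```

The camera head now hangs still on the balancer's hook, the arm is clear of everything, the lamp head was not moved, and I handed the job in at about 23.6 s of the 48 s allowed.

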